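# Right the toppled beaker and scrub its strainer with the long brush

## Robot

A 6-joint arm with a two-finger parallel gripper is mounted at the origin on the work surface. World frame = base frame: x ahead of the robot, y to its left, z up, the work surface at z = 0. Lengths are in m, angles in degrees, forces in N, time in s.
With the tool pointing down it reaches from about 0.35 to 0.875 m from the base axis. Payload 4.2 kg.
Tool frame: the origin (TCP) lies between the finger pads; the fingertips stand 19 mm ahead of it and the grasp point (between the pads) is the TCP; z points along the fingers, y is the line along which they close (so a half turn about z gives the same grasp; the last joint's range is limited). The gripper opens to 87 mm and grips with 3 to 60 N. Pads are 19 mm wide; open, the fingers measure 117 mm over their backs; the gripper's body (75 mm by 190 mm) begins 51 mm behind the grasp point.
Start: joints at [85.119, 22.042, 0.453, 0, -68.411, -14.817], TCP at [0.211, 0.588, 0.242] pointing down, gripper open.
Joint ranges: [-179.83, 179.83], [-69.29, 118.12], [-61.27, 80.66], [-181.25, 117.63], [-171.15, -9.14], [-177.46, 177.46]. Speed limits (degrees/s): [159.86, 159.86, 180, 180, 180, 180].

## Interface

Orientations are given as a 3x3 rotation matrix whose columns are the frame's x, y, z axes.
In Python, from station import r gives the robot as it stands.
- The arm moves only by the tool drive_tool, never from a script. Its argument "steps" is one flat list of numbers, 7 for each row, row after row: the turn, a rotation vector about the tool's x, y, z in rad, then the shift along the tool's x, y, z in m, then the opening, from 0 (shut) to 1 (fully open). A call has 1 to 10 rows; each row shifts and turns the commanded pose from where the row before left it, along the tool's axes as they then stand; what a row does not reach is not made up. A row lasts 1/12 s, in which the tool goes at most 41.7 mm and 7.16 degrees, less where a joint would pass 70% of its speed; a pose out of reach is approached as far as the arm can. A call is refused whole if a number of a shift passes 0.0417 or a number of a turn 0.125, either way. A call with a gripper value outside its range is refused whole. The fingers move at their own pace and stop on an object; the grip force is fixed at half the most. Time passes only in rows, so rows that do not move let the fingers close. It gives the time, the measured TCP pose, the force, the opening and the grip force at its end, in the units of the state.
- r.sense(): the state, without advancing time (a new reading comes with each control period).
- r.capture(name): name is "side" or "top"; returns the picture (400x640x3 uint8, blue, green, red); there is no depth.
- r.camera_params(name): a dict with "camera_matrix" (3x3 intrinsics, pixels), "extrinsics" (4x4, takes a point from world to camera coordinates). Camera axes: x right, y down, z forward; pixel columns grow to the right and rows downward; lengths in m; the calibration is good to about 2 mm. A picture is of the moment at which its call begins. camera_params takes no time and is no camera call.
- r.finish_job(): hands the job in; it is judged then, once.
The state is a dict: "time_s": time; "joints": joint angles; "joint_velocities": joint speeds; "effort": joint torques, N m; "tcp_pos": TCP position; "ee_rot": TCP orientation; "wrist_force": force on the tool from outside, world axes, zero at the start; "moment": the same for the moment, N m; "gripper_width": opening from 0.0 (shut) to 1.0 (fully open); "gripper_force": force on a finger pad.
Only numpy, scipy, OpenCV 4.12 (cv2) and the standard library are available. Lean on these libraries where they do the work, as an engineer would, in place of code of your own. Each camera call takes 0.05 s, during which the arm holds its last target. There are 200 camera calls.

## Task

Stand the toppled pale blue beaker upright again in its row on the tray, between its two neighbours and without disturbing them, and let go of it. Then take the long brush and scrub the strainer disc that sits tight somewhere low inside the beaker with three strokes: each time push the bristles down onto the disc and press lightly for a moment (until you clearly feel it, never hard), and draw the brush up most of the way to the rim between strokes. Finally stand the brush upright on its head near the middle of its drip dish and let go, leaving the beaker standing.

Things in the scene. Friction and masses are not known exactly. Their poses are not given: they have to be found in the camera images.
- beaker: pale blue enamel beaker with a darker blue rim, straight round cylinder 66 mm across and 120 mm tall, wall 3 mm, 0.19 to 0.34 kg in all, loose. Origin at the centre of its underside, z from the underside to the open rim. It starts lying on the tray's floor along the row, mouth towards the tray's +y end (to the left as the robot sees it).
- beaker_floor (a point): centre of the beaker's inner floor, 5 mm above its underside; z towards the rim. The inside is 60 mm across, its floor 115 mm below the rim. A flat steel strainer disc is wedged across it: its upper face lies 4 to 27 mm above this point, different each time and not reported, so it must be felt for; it stays put when pressed.
- tray: fixed light wooden tray, the row, 100 mm (x) by 500 mm (y): floor 6 mm above the shelf, a low lip 5 mm wide and 14 mm high all round. Origin at the centre of its underside, y along the row.
- cream_cup: cream enamel cup with black rim, 68 mm across, 90 mm tall, empty, loose, standing on the tray at one end of the row. Origin at the centre of its underside, z up. Bystander.
- spice_jar: closed amber jar with black cap, 66 mm across, 95 mm tall, loose, standing on the tray at the other end of the row (the cup and the jar may be swapped; either stands about 190 mm along y from the tray's centre). Origin at the centre of its underside, z up. Bystander.
- brush: long brush, loose, 0.18 kg: teal and white head 40 mm across (43 over the bristles), 60 mm long, heavy; handle, round light wood 16 mm thick, up to 182 mm; white knob 19 mm thick up to 202 mm. Its flat bristle end springs in, 4 N per mm, at most 6 mm. Origin at the centre of that end (not pressed), z along the handle to the knob. Starts standing on its head in the drip dish.
- dish: fixed white round drip dish, 110 mm across, inside 102 mm across, floor 6 mm above the shelf, rim 14 mm high. Origin at the centre of its underside. In front of the tray, at the left or the right; a clear plastic box with a blue snap lid, 104 by 138 mm and 68 mm tall, stands at the other side.
There are look-alikes about, which are no part of the job. What is shaped like the dish but yellow is not meant.

How it is judged:
By the outcome, as a careful person would: the job done as asked, in the order asked, and still so for the second after the job is handed in, with the robot touching nothing.
It also fails if it takes over 64 s, if anything falls off the work surface, if the arm or the gripper's body presses on something with over 40 N, if the wrist force passes 120 N, or if a joint passes its speed limit or range.

## Working session

There is one attempt and no reset: what is moved stays moved. The work goes in short steps, Python scripts to look and compute and a tool call to move; the robot and the scene stay as the last step left them, time stands still between calls to the robot, and variables do not carry over. Pictures are saved under pics/ and viewed, at most 10 in all, crops included, and the job is handed in when it is done.

Besides the shell and the picture viewer there is one more tool, called after ">>>" as a command line: name --argument value ..., lists and objects as JSON in quotes. drive_tool: Moves the arm, as the interface text tells. Its arguments: {"type":"object","properties":{"steps":{"type":"array"}},"required":["steps"]}

```bash
mkdir -p pics; ls
python3 - <<'E'
from station import r
import cv2,numpy as np
for n in("side","top"):
    p=r.camera_params(n);print(n,np.round(p["camera_matrix"],1).tolist(),np.round(p["extrinsics"],3).tolist())
    cv2.imwrite(f"pics/{n}0.png",r.capture(n))
s=r.sense();print(s["time_s"],s["tcp_pos"],np.round(s["ee_rot"],3).tolist(),s["gripper_width"])
E
```

```text
pics
side [[376.2, 0.0, 317.0], [0.0, 376.2, 201.3], [0.0, 0.0, 1.0]] [[-0.996, -0.09, -0.006, 0.477], [-0.043, 0.533, -0.845, 0.101], [0.079, -0.841, -0.535, 0.714], [0.0, 0.0, 0.0, 1.0]]
top [[373.8, 0.0, 322.9], [0.0, 373.8, 195.2], [0.0, 0.0, 1.0]] [[0.005, -1.0, -0.009, -0.062], [-0.992, -0.003, -0.129, 0.5], [0.129, 0.009, -0.992, 0.744], [0.0, 0.0, 0.0, 1.0]]
0.1 [0.21050693 0.58795162 0.24059082] [[0.941, -0.337, -0.001], [-0.337, -0.941, -0.002], [0.0, 0.002, -1.0]] 1.0036063349698063
```

View pics/top0.png

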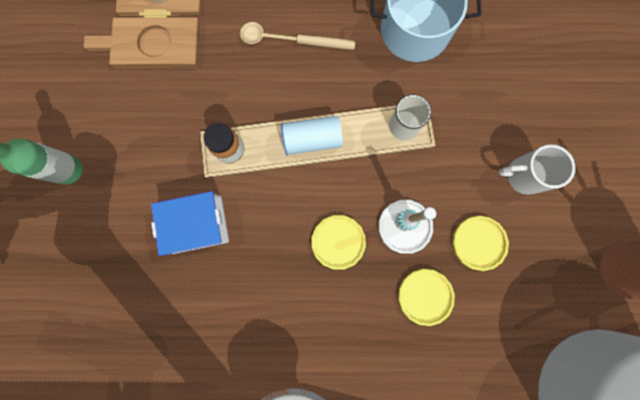

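View pics/side0.png

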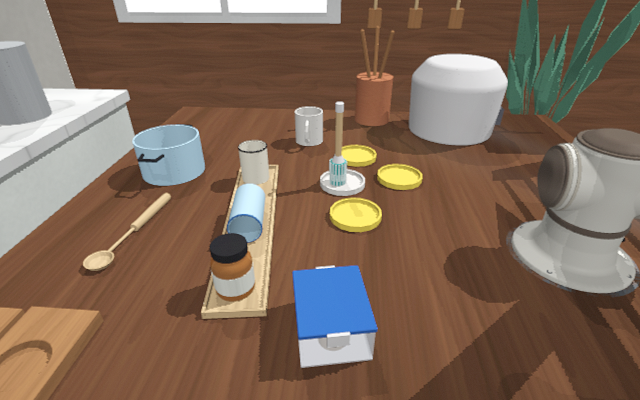

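Top view: the pale-blue beaker lies at (312,135), mouth to the left. The jar with the black cap is at (221,138) and the cup rim at (412,108). The white dish is at (406,226) with the brush in it and its knob at (430,213). The box is at (190,223).

Look-alikes:
- Beaker: blue pot at (424,25), white mug at (550,170), cream cup at (412,108)
- Dish: yellow dishes at (338,242), (481,243) and (427,297)
- Brush: wooden spoon at (297,38)

I choose the beaker at (312,135) and the brush and white dish at (406,226).

```bash
cat > h.py <<'E'
from station import r
import cv2,numpy as np
P={n:(np.array(p["camera_matrix"]),np.array(p["extrinsics"])) for n in("side","top") for p in[r.camera_params(n)]}
def ray(n,u,v):
    K,E=P[n];R=E[:3,:3];return -R.T@E[:3,3],R.T@np.linalg.solve(K,[u,v,1.])
def plane(n,u,v,z):
    c,d=ray(n,u,v);return c+d*(z-c[2])/d[2]
def proj(n,p):
    K,E=P[n];q=K@(E[:3,:3]@np.asarray(p)+E[:3,3]);return q[:2]/q[2]
def tri(a,b):
    A=np.zeros((3,3));y=np.zeros(3)
    for n,uv in(("top",a),("side",b)):
        c,d=ray(n,*uv);d/=np.linalg.norm(d);M=np.eye(3)-np.outer(d,d);A+=M;y+=M@c
    return np.linalg.solve(A,y)
def blob(im,box,lo,hi):
    x0,y0,x1,y1=box;m=cv2.inRange(cv2.cvtColor(im[y0:y1,x0:x1],cv2.COLOR_BGR2HSV),lo,hi)
    cs,_=cv2.findContours(m,cv2.RETR_EXTERNAL,cv2.CHAIN_APPROX_NONE)
    return max(cs,key=cv2.contourArea)+np.array([[[x0,y0]]])
E
python3 - <<'E'
from h import *
np.set_printoptions(precision=4,suppress=True)
t=cv2.imread("pics/top0.png");s=cv2.imread("pics/side0.png")
print("cams",ray("top",0,0)[0],ray("side",0,0)[0])
b=blob(t,(260,95,370,175),(85,40,90),(115,255,255));rc=cv2.minAreaRect(b);print(rc)
for c in cv2.boxPoints(rc):print(plane("top",*c,.042))
print("bc",plane("top",*rc[0],.042))
j=blob(t,(200,115,250,170),(0,0,0),(180,255,45));print("jar",cv2.minEnclosingCircle(j),plane("top",*cv2.minEnclosingCircle(j)[0],.101))
print("cup rim approx",plane("top",412,110,.096))
for c in((201,132),(432,105),(434,146),(206,175)):print("tray",plane("top",*c,.014))
d=blob(t,(375,195,445,255),(0,0,170),(180,40,255));e=cv2.minAreaRect(d);print("dish",e)
print(plane("top",406,227,.014))
print("knob",tri((430,213),(339.5,106)),plane("top",430,213,.2))
big=cv2.resize(t[85:265,190:450],None,fx=3,fy=3,interpolation=cv2.INTER_CUBIC);cv2.imwrite("pics/crop1.png",big)
E
```

```text
cams [ 0.4001 -0.067   0.8011] [0.4225 0.5894 0.4706]
((311.16259765625, 135.0054931640625), (30.553741455078125, 58.28489303588867), 81.63410949707031)
[0.6489 0.0306 0.042 ]
[ 0.6676 -0.0906  0.042 ]
[ 0.6023 -0.0998  0.042 ]
[0.584  0.0201 0.042 ]
bc [ 0.6255 -0.0349  0.042 ]
jar ((224.5, 144.0), 10.259242057800293) [0.5898 0.1296 0.101 ]
cup rim approx [ 0.6603 -0.234   0.096 ]
tray [0.6401 0.2063 0.014 ]
tray [ 0.7019 -0.2974  0.014 ]
tray [ 0.61   -0.2987  0.014 ]
tray [0.5451 0.1911 0.014 ]
dish ((405.6804504394531, 226.41314697265625), (54.13027572631836, 53.375186920166016), 19.29004669189453)
[ 0.4356 -0.2343  0.014 ]
knob [ 0.449  -0.2334  0.2013] [ 0.4498 -0.2338  0.2   ]
```

View pics/crop1.png

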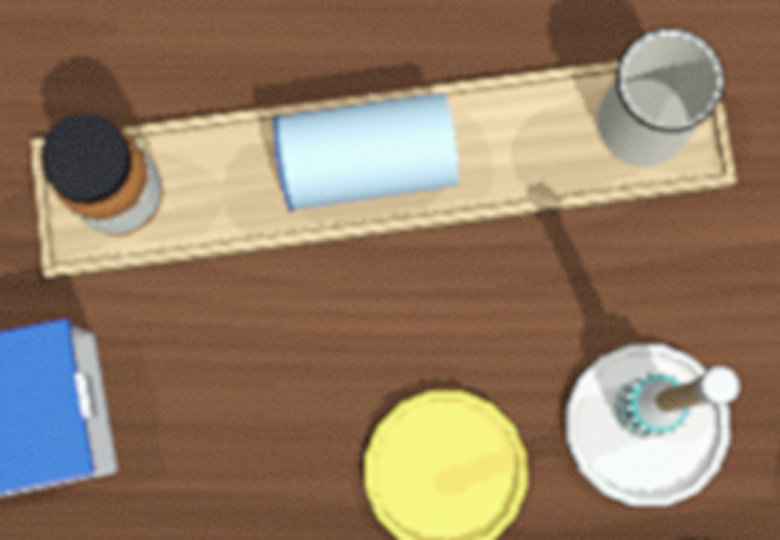

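Crop: the darker blue rim is at the beaker's left end, at (282,160), so this is the right one. The tray is turned about 8.5°. The cup stands at the right end and the jar at the left.

Plan: grip the beaker 32 mm below the rim with the tool tilted 35°. Lift, turn 90°, and set it down at the tray's centre.

>>> drive_tool --steps '[0, 0, 0, 0.0293, 0.0254, 0, 1, 0, 0, 0, 0.0293, 0.0254, 0, 1, 0, 0, 0, 0.0293, 0.0254, 0, 1, 0, 0, 0, 0.0293, 0.0254, 0, 1, 0, 0, 0, 0.0293, 0.0254, 0, 1, 0, 0, 0, 0.0293, 0.0254, 0, 1, 0, 0, 0, 0.0293, 0.0254, 0, 1, 0, 0, 0, 0.0293, 0.0254, 0, 1, 0, 0, 0, 0.0293, 0.0254, 0, 1, 0, 0, 0, 0.0293, 0.0254, 0, 1]'

```text
time_s: 0.93
tcp_pos: [0.4011, 0.2486, 0.2414]
ee_rot: [[0.942, -0.337, -0.0], [-0.337, -0.942, -0.0], [-0.0, 0.0, -1.0]]
wrist_force: [1.4, 0.8, 0.0]
gripper_width: 1.003
gripper_force: 0.0
```

>>> drive_tool --steps '[0, 0, 0.12, 0, 0, 0, 1, 0, 0, 0.12, 0, 0, 0, 1, 0, 0, 0.12, 0, 0, 0, 1, 0, 0, 0.12, 0, 0, 0, 1, 0, 0, 0.12, 0, 0, 0, 1, 0, 0, 0.12, 0, 0, 0, 1, 0, 0, 0.12, 0, 0, 0, 1, 0, 0, 0.12, 0, 0, 0, 1, 0, 0, 0.12, 0, 0, 0, 1]'

```text
time_s: 1.68
tcp_pos: [0.4006, 0.2503, 0.2412]
ee_rot: [[0.14, -0.99, -0.001], [-0.99, -0.14, -0.001], [0.0, 0.001, -1.0]]
wrist_force: [0.5, -0.2, 0.2]
gripper_width: 1.001
gripper_force: 0.0
```

>>> drive_tool --steps '[0, 0, 0, 0.0227, -0.0181, 0.01, 1, 0, 0, 0, 0.0227, -0.0181, 0.01, 1, 0, 0, 0, 0.0227, -0.0181, 0.01, 1, 0, 0, 0, 0.0227, -0.0181, 0.01, 1, 0, 0, 0, 0.0227, -0.0181, 0.01, 1, 0, 0, 0, 0.0227, -0.0181, 0.01, 1, 0, 0, 0, 0.0227, -0.0181, 0.01, 1, 0, 0, 0, 0.0227, -0.0181, 0.01, 1, 0, 0, 0, 0.0227, -0.0181, 0.01, 1, 0, 0, 0, 0.0227, -0.0181, 0.01, 1]'

```text
time_s: 2.52
tcp_pos: [0.6138, 0.0513, 0.1405]
ee_rot: [[0.146, -0.989, -0.001], [-0.989, -0.146, -0.0], [0.0, 0.001, -1.0]]
wrist_force: [0.4, 0.9, 0.6]
gripper_width: 1.004
gripper_force: 0.0
```

>>> drive_tool --steps '[0, 0.122, 0, 0, 0, 0, 1, 0, 0.122, 0, 0, 0, 0, 1, 0, 0.122, 0, 0, 0, 0, 1, 0, 0.122, 0, 0, 0, 0, 1, 0, 0.122, 0, 0, 0, 0, 1, 0, 0, 0, 0, 0, 0, 1]'

```text
time_s: 3.02
tcp_pos: [0.6118, 0.0538, 0.1386]
ee_rot: [[0.127, -0.988, 0.083], [-0.806, -0.152, -0.573], [0.579, 0.006, -0.816]]
wrist_force: [-0.9, -0.3, -0.8]
gripper_width: 1.001
gripper_force: 0.0
```

Run:
```python
from h import *
np.set_printoptions(precision=4,suppress=True)
im=r.capture("top");sd=r.capture("side");s=r.sense()
R=np.array(s["ee_rot"]);p=np.array(s["tcp_pos"]);print(p,R)
G=np.array([.621,-.005,.041]);print("tool delta",R.T@(G-p))
g=sd[130:330,150:350];cv2.imwrite("pics/side1.png",cv2.resize(np.hstack([im[60:260,190:390],g]),None,fx=2,fy=2))
print(proj("top",p),proj("side",p),proj("top",G))
```

```text
[0.6125 0.0529 0.1402] [[ 0.1225 -0.9891  0.0819]
 [-0.8107 -0.1474 -0.5666]
 [ 0.5725  0.003  -0.8199]]
tool delta [-0.0088 -0.0002  0.1148]
[261.0112 126.3704] [235.8002 192.4719] [296.8985 137.2204]
```

View pics/side1.png

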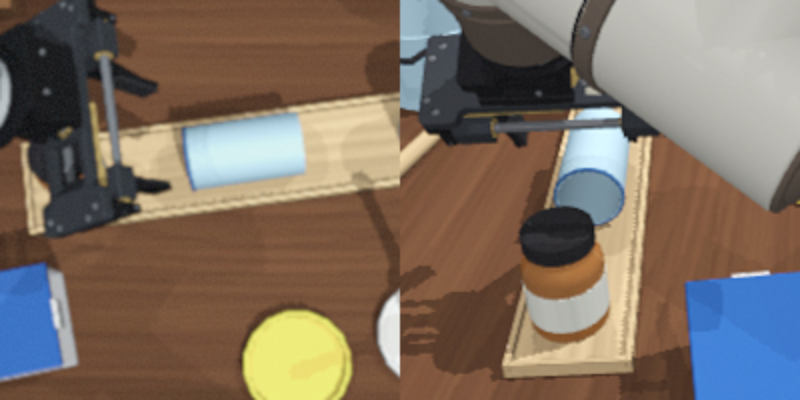

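The open fingers straddle the beaker's axis. Left panel: fingertips at (155,87) and (168,185), rim middle at (187,157). I move in.

>>> drive_tool --steps '[0, 0, 0, -0.003, 0, 0.023, 1, 0, 0, 0, -0.003, 0, 0.023, 1, 0, 0, 0, -0.003, 0, 0.023, 1, 0, 0, 0, 0, 0, 0.023, 1, 0, 0, 0, 0, 0, 0.023, 1, 0, 0, 0, 0, 0, 0, 1, 0, 0, 0, 0, 0, 0, 1]'

```text
time_s: 3.7
tcp_pos: [0.6217, -0.007, 0.0421]
ee_rot: [[0.118, -0.99, 0.082], [-0.811, -0.143, -0.567], [0.572, 0.001, -0.82]]
wrist_force: [0.7, -0.1, 0.9]
gripper_width: 1.0
gripper_force: 0.0
```

>>> drive_tool --steps '[0, 0, 0, 0, 0, 0, 0, 0, 0, 0, 0, 0, 0, 0, 0, 0, 0, 0, 0, 0, 0, 0, 0, 0, 0, 0, 0, 0, 0, 0, 0, 0, 0, 0, 0, 0, 0, 0, 0, 0, 0, 0]'

```text
time_s: 4.2
tcp_pos: [0.6222, -0.0046, 0.0431]
ee_rot: [[0.12, -0.989, 0.086], [-0.811, -0.147, -0.566], [0.573, -0.002, -0.82]]
wrist_force: [-2.1, 3.4, 4.1]
gripper_width: 0.755
gripper_force: 30.0
```

>>> drive_tool --steps '[0, 0, 0, 0.0115, 0, -0.0164, 0, 0, 0, 0, 0.0115, 0, -0.0164, 0, 0, 0, 0, 0.0115, 0, -0.0164, 0, 0, 0, 0, 0.0115, 0, -0.0164, 0, 0, 0, 0, 0, 0, 0, 0, 0, -0.05, 0, 0, 0, 0, 0, 0, -0.1, 0, 0, 0, 0, 0, 0, -0.1, 0, 0, 0, 0, 0, 0, -0.1, 0, 0, 0, 0, 0, 0, -0.1, 0, 0, 0, 0, 0]'

```text
time_s: 5.03
tcp_pos: [0.6206, -0.0049, 0.1207]
ee_rot: [[0.146, -0.989, 0.021], [-0.977, -0.147, -0.153], [0.154, 0.002, -0.988]]
wrist_force: [0.5, -2.1, -3.0]
gripper_width: 0.752
gripper_force: 30.0
```

>>> drive_tool --steps '[0, -0.11, 0, 0, 0, 0, 0, 0, -0.11, 0, 0, 0, 0, 0, 0, -0.11, 0, 0, 0, 0, 0, 0, -0.11, 0, 0, 0, 0, 0, 0, -0.11, 0, 0, 0, 0, 0, 0, -0.11, 0, 0, 0, 0, 0, 0, -0.11, 0, 0, 0, 0, 0, 0, -0.11, 0, 0, 0, 0, 0, 0, -0.11, 0, 0, 0, 0, 0, 0, -0.11, 0, 0, 0, 0, 0]'

```text
time_s: 5.87
tcp_pos: [0.6216, -0.0064, 0.121]
ee_rot: [[0.084, -0.989, -0.118], [-0.58, -0.145, 0.801], [-0.81, 0.002, -0.586]]
wrist_force: [-0.9, -0.4, -3.6]
gripper_width: 0.755
gripper_force: 30.0
```

Run:
```python
from h import *
np.set_printoptions(precision=4,suppress=True)
im=r.capture("top");sd=r.capture("side");s=r.sense()
R=np.array(s["ee_rot"]);p=np.array(s["tcp_pos"]);print(s["time_s"],p,R,s["wrist_force"],s["gripper_width"])
G=np.array([.625,-.046,.094]);print("tool delta",R.T@(G-p))
cv2.imwrite("pics/a2.png",cv2.resize(np.hstack([im[40:240,200:440],sd[100:300,150:350]]),None,fx=1.8,fy=1.8))
```

```text
5.9667 [ 0.6204 -0.0086  0.1165] [[ 0.0743 -0.9901 -0.1193]
 [-0.5833 -0.1402  0.8   ]
 [-0.8088  0.0102 -0.588 ]] [-0.5493 -0.6868 -3.4437] 0.7538733490328474
tool delta [ 0.0403  0.0004 -0.0172]
```

View pics/a2.png

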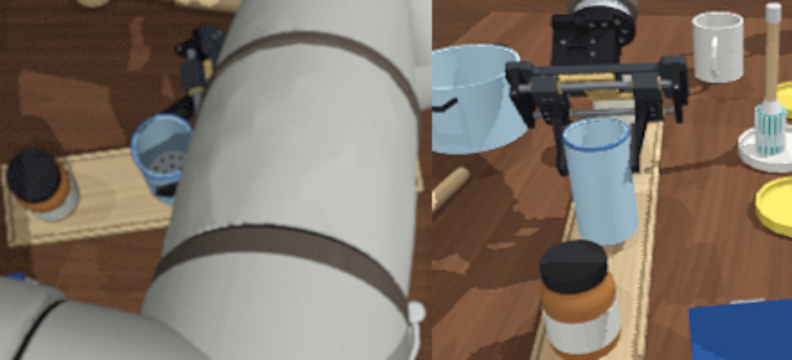

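The beaker is held nearly upright over the tray, rim at (597,133) in the right panel, with the strainer visible inside. I move it to the row's centre and lower it until I feel contact.

>>> drive_tool --steps '[0, 0, 0, 0.0055, 0, -0.0075, 0, 0, 0, 0, 0.0055, 0, -0.0075, 0, 0, 0, 0, 0.0055, 0, -0.0075, 0, 0, 0, 0, 0.0055, 0, -0.0075, 0, 0, 0, 0, 0, 0, 0, 0, 0, 0, 0, 0.004, 0, 0.003, 0, 0, 0, 0, 0.004, 0, 0.003, 0, 0, 0, 0, 0.004, 0, 0.003, 0, 0, 0, 0, 0, 0, 0, 0, 0, 0, 0, 0, 0, 0, 0]'

```text
time_s: 6.8
tcp_pos: [0.6268, -0.0416, 0.1064]
ee_rot: [[0.085, -0.989, -0.12], [-0.583, -0.147, 0.799], [-0.808, 0.002, -0.589]]
wrist_force: [-0.1, -0.0, -2.4]
gripper_width: 0.758
gripper_force: 30.0
```

Run:
```python
from h import *
np.set_printoptions(precision=4,suppress=True)
sd=r.capture("side");s=r.sense()
R=np.array(s["ee_rot"]);p=np.array(s["tcp_pos"]);print(s["time_s"],p,R,s["wrist_force"],s["moment"])
b=blob(sd,(190,130,290,270),(88,40,60),(118,255,255))
print(cv2.boundingRect(b),cv2.minAreaRect(b))
for z in(.006,.126):print(proj("side",[.625,-.046,z]))
cv2.imwrite("pics/a3.png",cv2.resize(sd[100:300,150:400],None,fx=3,fy=3))
```

```text
6.85 [ 0.627  -0.0418  0.1068] [[ 0.086  -0.9891 -0.1191]
 [-0.5833 -0.1469  0.7989]
 [-0.8077  0.0007 -0.5896]] [-0.0268  0.0079 -2.5632] [-2.3503 -0.4326 -0.0293]
(224, 162, 40, 68) ((247.21156311035156, 195.05770874023438), (67.66006469726562, 36.869834899902344), 78.69007110595703)
[250.3635 222.5018]
[244.1456 172.4539]
```

View pics/a3.png

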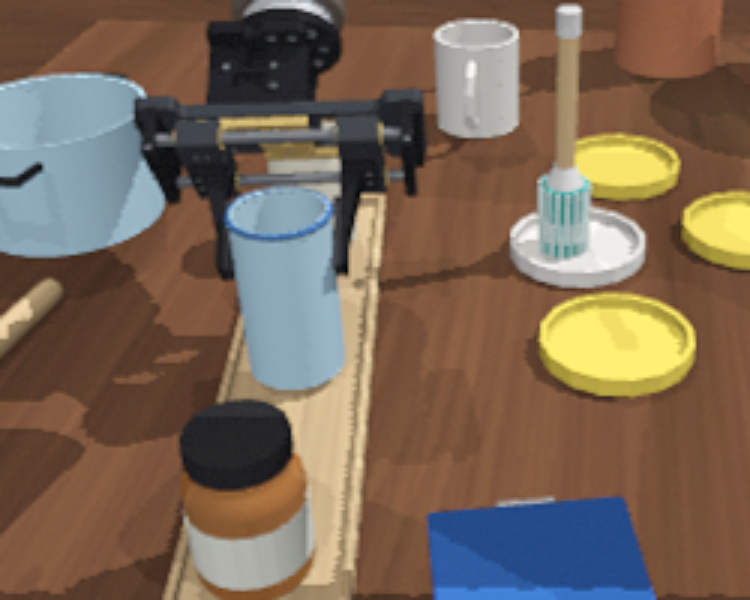

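The beaker is upright, rim centre at about (280,212) and bottom at about (297,385), and not yet clearly down. I lower further.

>>> drive_tool --steps '[0, 0, 0, 0.0012, 0, 0.0009, 0, 0, 0, 0, 0.0012, 0, 0.0009, 0, 0, 0, 0, 0.0012, 0, 0.0009, 0, 0, 0, 0, 0.0012, 0, 0.0009, 0, 0, 0, 0, 0, 0, 0, 0]'

```text
time_s: 7.27
tcp_pos: [0.627, -0.042, 0.1008]
ee_rot: [[0.086, -0.989, -0.119], [-0.583, -0.146, 0.799], [-0.808, 0.001, -0.59]]
wrist_force: [-0.3, -0.1, -2.7]
gripper_width: 0.756
gripper_force: 30.0
```

>>> drive_tool --steps '[0, 0, 0, 0.0008, 0, 0.0006, 0, 0, 0, 0, 0.0008, 0, 0.0006, 0, 0, 0, 0, 0.0008, 0, 0.0006, 0, 0, 0, 0, 0, 0, 0, 0]'

```text
time_s: 7.6
tcp_pos: [0.6272, -0.0421, 0.0982]
ee_rot: [[0.086, -0.989, -0.118], [-0.583, -0.146, 0.799], [-0.808, -0.0, -0.59]]
wrist_force: [-0.3, 0.6, -2.3]
gripper_width: 0.757
gripper_force: 30.0
```

>>> drive_tool --steps '[0, 0, 0, 0.0008, 0, 0.0006, 0, 0, 0, 0, 0, 0, 0, 0]'

```text
time_s: 7.77
tcp_pos: [0.6272, -0.0422, 0.0981]
ee_rot: [[0.087, -0.989, -0.118], [-0.583, -0.147, 0.799], [-0.808, -0.001, -0.59]]
wrist_force: [-0.1, -0.6, 0.6]
gripper_width: 0.757
gripper_force: 30.0
```

>>> drive_tool --steps '[0, 0, 0, 0.0008, 0, 0.0006, 0, 0, 0, 0, 0, 0, 0, 0]'

```text
time_s: 7.93
tcp_pos: [0.6272, -0.0423, 0.098]
ee_rot: [[0.088, -0.989, -0.119], [-0.583, -0.148, 0.799], [-0.808, -0.001, -0.589]]
wrist_force: [-0.7, -2.2, 5.7]
gripper_width: 0.756
gripper_force: 30.0
```

>>> drive_tool --steps '[0, 0, 0, 0.0008, 0, 0.0006, 0, 0, 0, 0, 0, 0, 0, 0]'

```text
time_s: 8.1
tcp_pos: [0.6272, -0.0424, 0.0979]
ee_rot: [[0.089, -0.989, -0.119], [-0.582, -0.148, 0.799], [-0.808, -0.002, -0.589]]
wrist_force: [-0.3, -2.4, 8.6]
gripper_width: 0.756
gripper_force: 30.0
```

Contact felt at 11 N. I release and back out along the tool axis.

>>> drive_tool --steps '[0, 0, 0, 0, 0, 0, 0.85, 0, 0, 0, 0, 0, 0, 1, 0, 0, 0, 0, 0, 0, 1, 0, 0, 0, 0, 0, 0, 1, 0, 0, 0, 0, 0, 0, 1]'

```text
time_s: 8.52
tcp_pos: [0.627, -0.0418, 0.0948]
ee_rot: [[0.086, -0.989, -0.119], [-0.583, -0.147, 0.799], [-0.808, 0.001, -0.59]]
wrist_force: [-0.2, 0.1, -0.0]
gripper_width: 0.981
gripper_force: 0.0
```

>>> drive_tool --steps '[0, 0, 0, 0, 0, -0.01, 1, 0, 0, 0, 0, 0, -0.02, 1, 0, 0, 0, 0, 0, -0.025, 1, 0, 0, 0, 0, 0, -0.025, 1, 0, 0, 0, 0, 0, -0.025, 1, 0, 0, 0, -0.03, 0, 0, 1, 0, 0, 0, -0.03, 0, 0, 1, 0, 0, 0, -0.03, 0, 0, 1, 0, 0, 0, -0.03, 0, 0, 1, 0, 0, 0, -0.03, 0, 0, 1]'

```text
time_s: 9.35
tcp_pos: [0.6264, -0.0383, 0.2797]
ee_rot: [[0.086, -0.989, -0.118], [-0.584, -0.146, 0.799], [-0.807, 0.0, -0.59]]
wrist_force: [1.1, -0.4, 0.9]
gripper_width: 0.997
gripper_force: 0.0
```

>>> drive_tool --steps '[0, 0.118, 0, 0, 0, 0, 1, 0, 0.118, 0, 0, 0, 0, 1, 0, 0.118, 0, 0, 0, 0, 1, 0, 0.118, 0, 0, 0, 0, 1, 0, 0.118, 0, 0, 0, 0, 1, 0, 0.118, 0, 0, 0, 0, 1, 0, 0.118, 0, 0, 0, 0, 1, 0, 0.118, 0, 0, 0, 0, 1, 0, 0, 0, 0, 0, 0, 1]'

```text
time_s: 10.1
tcp_pos: [0.6255, -0.0358, 0.2785]
ee_rot: [[0.152, -0.988, 0.0], [-0.988, -0.152, -0.009], [0.009, 0.001, -1.0]]
wrist_force: [-0.7, 0.4, -0.7]
gripper_width: 1.001
gripper_force: 0.0
```

Run:
```python
from h import *
np.set_printoptions(precision=4,suppress=True)
im=r.capture("top");sd=r.capture("side");s=r.sense()
R=np.array(s["ee_rot"]);p=np.array(s["tcp_pos"]);print(s["time_s"],p,R,s["wrist_force"],s["moment"])
cv2.imwrite("pics/t4.png",im);cv2.imwrite("pics/s4.png",sd)
cv2.imwrite("pics/a4.png",cv2.resize(np.hstack([im[60:260,190:450],sd[100:300,190:400]]),None,fx=1.7,fy=1.7))
```

```text
10.2 [ 0.6262 -0.0373  0.2784] [[ 0.1481 -0.989  -0.0002]
 [-0.989  -0.1481 -0.0026]
 [ 0.0026  0.0006 -1.    ]] [-0.5502 -0.1938  0.0848] [ 0.0551 -0.0854  0.0212]
```

View pics/a4.png

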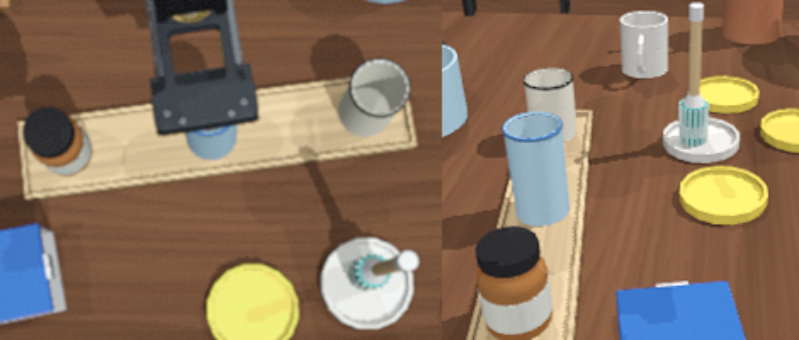

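The beaker stands between its untouched neighbours: beaker at (537,165) in the right panel, cup at (550,105), jar at (515,290). The brush still stands in the dish. I go over the brush, then measure both.

>>> drive_tool --steps '[0, 0, 0, 0.021, 0.0255, 0, 1, 0, 0, 0, 0.021, 0.0255, 0, 1, 0, 0, 0, 0.021, 0.0255, 0, 1, 0, 0, 0, 0.021, 0.0255, 0, 1, 0, 0, 0, 0.021, 0.0255, 0, 1, 0, 0, 0, 0.021, 0.0255, 0, 1, 0, 0, 0, 0.021, 0.0255, 0, 1, 0, 0, 0, 0.021, 0.0255, 0, 1, 0, 0, 0, 0, 0, 0, 1]'

```text
time_s: 10.95
tcp_pos: [0.446, -0.2382, 0.2798]
ee_rot: [[0.139, -0.99, 0.001], [-0.99, -0.139, -0.003], [0.003, -0.001, -1.0]]
wrist_force: [1.2, -0.6, -0.6]
gripper_width: 0.998
gripper_force: 0.0
```

Run:
```python
from h import *
np.set_printoptions(precision=4,suppress=True)
im=r.capture("top");sd=r.capture("side");s=r.sense()
R=np.array(s["ee_rot"]);p=np.array(s["tcp_pos"]);print(s["time_s"],p)
t0=cv2.imread("pics/top0.png");s4=cv2.imread("pics/s4.png")
def c(b):return cv2.minEnclosingCircle(b)
k=blob(t0,(423,204,440,222),(0,0,185),(180,45,255));print("knob",c(k),plane("top",*c(k)[0],.208))
print("head",plane("top",408.2,220,.066))
B=blob(im,(270,90,360,180),(85,40,60),(120,255,255));print("beaker top",cv2.boundingRect(B),cv2.minAreaRect(B))
D=cv2.inRange(cv2.cvtColor(im[90:180,270:360],cv2.COLOR_BGR2HSV),(100,120,60),(120,255,255))
q=np.argwhere(D)[:,::-1]+[270,90];e=cv2.fitEllipse(cv2.convexHull(q.astype(np.float32)));print("rim",len(q),e,plane("top",*e[0],.126))
D=cv2.inRange(cv2.cvtColor(sd[150:190,210:280],cv2.COLOR_BGR2HSV),(100,120,60),(120,255,255))
q=np.argwhere(D)[:,::-1]+[210,150];e2=cv2.fitEllipse(cv2.convexHull(q.astype(np.float32)));print("side rim",len(q),e2,plane("side",*e2[0],.126),tri(e[0],e2[0]))
print("tool delta to brush",R.T@(np.array([.449,-.2335,.165])-p))
cv2.imwrite("pics/a5.png",cv2.resize(np.hstack([im[85:255,250:450],sd[85:255,210:380]]),None,fx=2.1,fy=2.1))
```

```text
11.05 [ 0.4488 -0.2363  0.2796]
knob ((427.5, 214.0), 8.321758270263672) [ 0.4476 -0.2276  0.208 ]
head [ 0.447  -0.2279  0.066 ]Traceback (most recent call last):
  File "<stdin>", line 9, in <module>
  File "h.py", line 18, in blob
    return max(cs,key=cv2.contourArea)+np.array([[[x0,y0]]])
           ~~~^^^^^^^^^^^^^^^^^^^^^^^^
ValueError: max() iterable argument is empty
```

>>> drive_tool --steps '[0, 0, 0, -0.005, 0, 0, 1, 0, 0, 0, 0, 0, 0.023, 1, 0, 0, 0, 0, 0, 0.023, 1, 0, 0, 0, 0, 0, 0.023, 1, 0, 0, 0, 0, 0, 0.023, 1, 0, 0, 0, 0, 0, 0.022, 1, 0, 0, 0, 0, 0, 0, 1]'

```text
time_s: 11.63
tcp_pos: [0.4467, -0.2282, 0.1606]
ee_rot: [[0.146, -0.989, -0.008], [-0.989, -0.146, -0.001], [-0.001, 0.008, -1.0]]
wrist_force: [-0.8, 0.1, -0.5]
gripper_width: 1.001
gripper_force: 0.0
```

>>> drive_tool --steps '[0, 0, 0, 0, 0, 0, 0, 0, 0, 0, 0, 0, 0, 0, 0, 0, 0, 0, 0, 0, 0, 0, 0, 0, 0, 0, 0, 0, 0, 0, 0, 0, 0, 0, 0, 0, 0, 0, 0, 0, 0, 0, 0, 0, 0, 0, 0, 0, 0, 0, 0, 0, 0, 0, 0, 0, 0, 0, 0, 0, 0, 0, 0]'

```text
time_s: 12.38
tcp_pos: [0.4487, -0.23, 0.165]
ee_rot: [[0.146, -0.989, 0.001], [-0.989, -0.146, -0.004], [0.004, -0.0, -1.0]]
wrist_force: [0.2, 0.3, -0.3]
gripper_width: 0.401
gripper_force: 0.0
```

Run:
```python
from h import *
im=r.capture("top");sd=r.capture("side");s=r.sense();print(s["tcp_pos"],s["gripper_width"])
cv2.imwrite("pics/t5.png",im);cv2.imwrite("pics/s5.png",sd)
cv2.imwrite("pics/a5.png",cv2.resize(np.hstack([im[85:255,250:450],sd[85:255,210:380]]),None,fx=2.1,fy=2.1))
```

```text
[ 0.44870619 -0.22994032  0.16488568] 0.30747828748538325
```

View pics/a5.png

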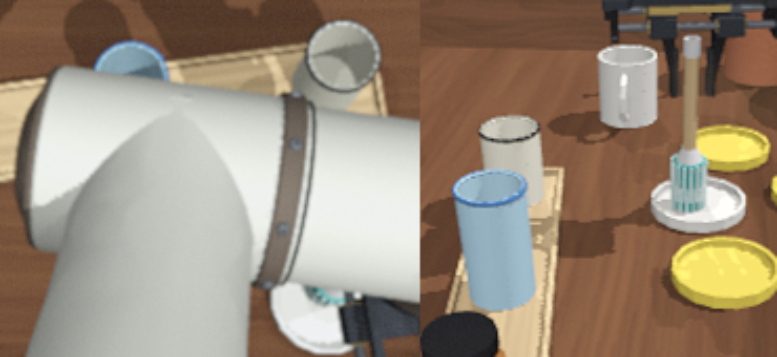

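The fingers straddle the brush handle at (692,60) and are still closing. The beaker rim is clear in the side view at (490,190).

>>> drive_tool --steps '[0, 0, 0, 0, 0, 0, 0, 0, 0, 0, 0, 0, 0, 0, 0, 0, 0, 0, 0, 0, 0, 0, 0, 0, 0, 0, 0, 0, 0, 0, 0, 0, 0, 0, 0, 0, 0, 0, 0, 0, 0, 0]'

```text
time_s: 12.98
tcp_pos: [0.4488, -0.2299, 0.1649]
ee_rot: [[0.146, -0.989, 0.001], [-0.989, -0.146, -0.004], [0.004, -0.0, -1.0]]
wrist_force: [-0.0, -0.1, 0.0]
gripper_width: 0.201
gripper_force: 30.0
```

>>> drive_tool --steps '[0, 0, 0, 0, 0, -0.02, 0, 0, 0, 0, 0, 0, -0.03, 0, 0, 0, 0, 0, 0, -0.03, 0, 0, 0, 0, 0, 0, -0.03, 0, 0, 0, 0, 0, 0, -0.03, 0, 0, 0, 0, 0, 0, 0, 0]'

```text
time_s: 13.48
tcp_pos: [0.4512, -0.2305, 0.3113]
ee_rot: [[0.147, -0.989, 0.012], [-0.989, -0.147, -0.008], [0.01, -0.011, -1.0]]
wrist_force: [1.1, 1.2, -1.0]
gripper_width: 0.206
gripper_force: 30.0
```

Run:
```python
from h import *
np.set_printoptions(precision=4,suppress=True)
s=r.sense();p=np.array(s["tcp_pos"]);R=np.array(s["ee_rot"]);print(s["time_s"],p,s["gripper_width"],s["wrist_force"])
im=r.capture("top");sd=r.capture("side");cv2.imwrite("pics/t6.png",im);cv2.imwrite("pics/s6.png",sd)
def rim(im,box):
    x0,y0,x1,y1=box;D=cv2.inRange(cv2.cvtColor(im[y0:y1,x0:x1],cv2.COLOR_BGR2HSV),(102,120,60),(120,255,255))
    q=np.argwhere(D)[:,::-1]+[x0,y0];return len(q),cv2.fitEllipse(cv2.convexHull(q.astype(np.float32)))
for f in(cv2.imread("pics/s5.png"),sd):
    n,e=rim(f,(220,155,270,195));print("side rim",n,e,plane("side",*e[0],.126),proj("side",[.625,-.046,.126]))
try:
    n,e=rim(im,(280,90,350,150));print("top rim",n,e,plane("top",*e[0],.126))
except Exception as x:print(x)
```

```text
13.4833 [ 0.4512 -0.2305  0.3113] 0.20560840709877648 [ 1.0548  1.2152 -1.0057]
side rim 57 ((242.60572814941406, 175.74606323242188), (13.559259414672852, 33.204586029052734), 85.16595458984375) [ 0.6245 -0.0325  0.126 ] [244.1456 172.4539]
side rim 57 ((242.60572814941406, 175.74606323242188), (13.559259414672852, 33.204586029052734), 85.16595458984375) [ 0.6245 -0.0325  0.126 ] [244.1456 172.4539]
OpenCV(4.12.0) /io/opencv/modules/imgproc/src/shapedescr.cpp:356: error: (-215:Assertion failed) n >= 0 && (depth == CV_32F || depth == CV_32S) in function 'fitEllipseNoDirect'
```

Run:
```python
from h import *
from scipy.optimize import least_squares
np.set_printoptions(precision=4,suppress=True)
def hsvmask(im,box,lo,hi):
    x0,y0,x1,y1=box;D=cv2.inRange(cv2.cvtColor(im[y0:y1,x0:x1],cv2.COLOR_BGR2HSV),lo,hi);return np.argwhere(D)[:,::-1]+[x0,y0]
t5=cv2.imread("pics/t5.png");t4=cv2.imread("pics/t4.png");s5=cv2.imread("pics/s5.png")
for n,im,box in(("top",t5,(285,95,345,125)),("side",s5,(220,160,270,190))):
    q=hsvmask(im,box,(100,110,50),(122,255,255))
    W=np.array([plane(n,*x,.126) for x in q])[:,:2]
    f=least_squares(lambda c:np.hypot(*(W-c).T)-.0315,[.625,-.04],loss="soft_l1",f_scale=.001)
    print(n,len(q),f.x,np.abs(f.fun).mean(), W.min(0),W.max(0))
b=blob(t4,(280,125,350,160),(85,40,60),(120,255,255));print(cv2.boundingRect(b))
B=b[:,0];bot=B[:,1].max();print(bot,[plane("top",B[:,0].min(),143,.04),plane("top",B[:,0].max(),143,.04)],plane("top",(B[:,0].min()+B[:,0].max())/2,bot,.006))
```

```text
top 7 [ 0.6295 -0.0387] 0.00042623580949366905 [ 0.6372 -0.0678] [ 0.647  -0.0078]
side 63 [ 0.6261 -0.0391] 0.0013018779595590057 [ 0.5928 -0.042 ] [ 0.6593 -0.0071]
(299, 133, 30, 20)
152 [array([ 0.6089, -0.0095,  0.04  ]), array([ 0.609 , -0.0702,  0.04  ])] [ 0.5981 -0.0388  0.006 ]
```

>>> drive_tool --steps '[0, 0, 0, 0, 0, -0.03, 0, 0, 0, 0, -0.015, -0.0185, 0, 0, 0, 0, 0, -0.021, -0.0265, 0, 0, 0, 0, 0, -0.021, -0.0265, 0, 0, 0, 0, 0, -0.021, -0.0265, 0, 0, 0, 0, 0, -0.021, -0.0265, 0, 0, 0, 0, 0, -0.021, -0.0265, 0, 0, 0, 0, 0, -0.021, -0.0265, 0, 0, 0, 0, 0, -0.015, -0.0185, 0, 0, 0, 0, 0, -0.007, -0.008, 0, 0]'

```text
time_s: 14.42
tcp_pos: [0.6277, -0.0354, 0.3302]
ee_rot: [[0.149, -0.989, -0.005], [-0.989, -0.149, -0.004], [0.003, 0.005, -1.0]]
wrist_force: [0.7, 0.3, -2.2]
gripper_width: 0.202
gripper_force: 30.0
```

>>> drive_tool --steps '[0, 0, 0, 0, 0, 0, 0, 0, 0, 0, 0, 0, 0, 0, 0, 0, 0, 0, 0, 0, 0, 0, 0, 0, 0, 0, 0, 0, 0, 0, 0, 0, 0, 0, 0, 0, 0, 0, 0, 0, 0, 0]'

```text
time_s: 14.92
tcp_pos: [0.6261, -0.0389, 0.3347]
ee_rot: [[0.145, -0.989, 0.001], [-0.989, -0.145, -0.004], [0.004, -0.001, -1.0]]
wrist_force: [-1.0, 0.3, -1.5]
gripper_width: 0.204
gripper_force: 30.0
```

Run:
```python
from h import *
np.set_printoptions(precision=4,suppress=True)
sd=r.capture("side");im=r.capture("top");s=r.sense();p=np.array(s["tcp_pos"]);R=np.array(s["ee_rot"]);print(s["time_s"],p,s["gripper_width"],s["wrist_force"])
cv2.imwrite("pics/s7.png",sd);cv2.imwrite("pics/t7.png",im)
print("delta tool",R.T@(np.array([.627,-.039,p[2]])-p))
h=blob(sd,(200,40,300,165),(80,60,60),(98,255,255));B=cv2.boundingRect(h);print("head",B)
for z in(0,-.1,-.15):print(proj("side",p+[0,0,z])," rim c",proj("side",[.627,-.039,.126]))
cv2.imwrite("pics/a7.png",cv2.resize(np.hstack([sd[20:260,140:340],im[20:260,210:410]]),None,fx=2,fy=2))
```

```text
15.0167 [ 0.6263 -0.0386  0.3347] 0.20058310836068027 [-0.2651  0.7239 -1.8778]
delta tool [ 0.0005 -0.0007  0.    ]
head (226, 117, 21, 22)
[228.2515  61.8371]  rim c [242.2204 174.1091]
[235.6928 120.3508]  rim c [242.2204 174.1091]
[238.9854 146.2419]  rim c [242.2204 174.1091]
```

View pics/a7.png

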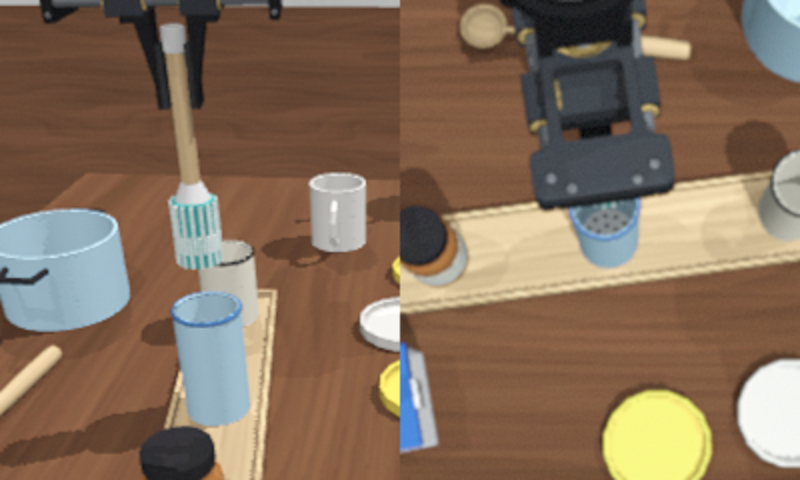

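Left panel: the head's bottom is at (199,265), laterally over the beaker rim at (209,310). Right panel: the perforated disc is visible in the beaker. I descend into it with force checks.

>>> drive_tool --steps '[0, 0, 0, -0.003, 0, 0, 0, 0, 0, 0, 0, 0, 0.015, 0, 0, 0, 0, 0, 0, 0.015, 0, 0, 0, 0, 0, 0, 0.012, 0, 0, 0, 0, 0, 0, 0.01, 0, 0, 0, 0, 0, 0, 0.008, 0, 0, 0, 0, 0, 0, 0.008, 0, 0, 0, 0, 0, 0, 0.007, 0, 0, 0, 0, 0, 0, 0, 0]'

```text
time_s: 15.77
tcp_pos: [0.6255, -0.0354, 0.2575]
ee_rot: [[0.146, -0.989, -0.002], [-0.989, -0.146, -0.004], [0.004, 0.003, -1.0]]
wrist_force: [-0.9, 0.4, -2.4]
gripper_width: 0.198
gripper_force: 30.0
```

Run:
```python
from h import *
np.set_printoptions(precision=4,suppress=True)
sd=r.capture("side");s=r.sense();print(s["time_s"],s["tcp_pos"],s["wrist_force"],s["moment"])
cv2.imwrite("pics/a8.png",cv2.resize(sd[90:250,180:320],None,fx=4,fy=3.7))
```

```text
15.8167 [ 0.6259 -0.0355  0.2585] [-0.5436  0.7592 -0.8023] [ 0.0839 -0.0145  0.0384]
```

View pics/a8.png

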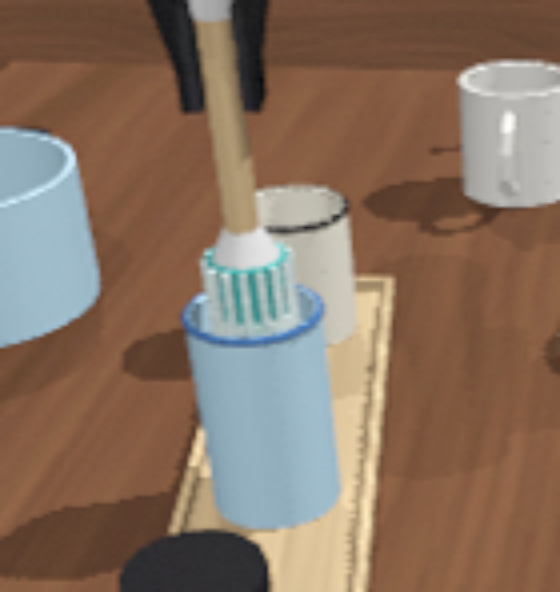

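The brush head is inside the rim: head at (249,290), rim centre at (255,312). I go down close to the disc's highest possible level.

>>> drive_tool --steps '[0, 0, 0, 0, 0, 0.01, 0, 0, 0, 0, 0, 0, 0.01, 0, 0, 0, 0, 0, 0, 0.01, 0, 0, 0, 0, 0, 0, 0.01, 0, 0, 0, 0, 0, 0, 0.008, 0, 0, 0, 0, 0, 0, 0.004, 0, 0, 0, 0, 0, 0, 0, 0, 0, 0, 0, 0, 0, 0, 0]'

```text
time_s: 16.48
tcp_pos: [0.6264, -0.0357, 0.2071]
ee_rot: [[0.147, -0.989, 0.0], [-0.989, -0.147, -0.004], [0.004, 0.0, -1.0]]
wrist_force: [1.0, -0.2, -1.0]
gripper_width: 0.204
gripper_force: 30.0
```

>>> drive_tool --steps '[0, 0, 0, 0, 0, 0.002, 0, 0, 0, 0, 0, 0, 0.002, 0, 0, 0, 0, 0, 0, 0, 0, 0, 0, 0, 0, 0, 0, 0]'

```text
time_s: 16.82
tcp_pos: [0.6262, -0.0357, 0.2034]
ee_rot: [[0.146, -0.989, 0.001], [-0.989, -0.146, -0.004], [0.004, -0.0, -1.0]]
wrist_force: [0.1, -0.1, -1.2]
gripper_width: 0.199
gripper_force: 30.0
```

>>> drive_tool --steps '[0, 0, 0, 0, 0, 0.002, 0, 0, 0, 0, 0, 0, 0, 0, 0, 0, 0, 0, 0, 0, 0]'

```text
time_s: 17.07
tcp_pos: [0.6261, -0.0357, 0.2011]
ee_rot: [[0.146, -0.989, 0.0], [-0.989, -0.146, -0.004], [0.004, 0.0, -1.0]]
wrist_force: [-0.9, -0.0, -1.6]
gripper_width: 0.201
gripper_force: 30.0
```

>>> drive_tool --steps '[0, 0, 0, 0, 0, 0.0015, 0, 0, 0, 0, 0, 0, 0, 0, 0, 0, 0, 0, 0, 0, 0]'

```text
time_s: 17.32
tcp_pos: [0.6262, -0.0357, 0.1996]
ee_rot: [[0.146, -0.989, 0.0], [-0.989, -0.146, -0.004], [0.004, 0.0, -1.0]]
wrist_force: [0.4, -0.1, -1.6]
gripper_width: 0.198
gripper_force: 30.0
```

>>> drive_tool --steps '[0, 0, 0, 0, 0, 0.0015, 0, 0, 0, 0, 0, 0, 0, 0, 0, 0, 0, 0, 0, 0, 0]'

```text
time_s: 17.57
tcp_pos: [0.6262, -0.0357, 0.1981]
ee_rot: [[0.146, -0.989, 0.0], [-0.989, -0.146, -0.004], [0.004, 0.0, -1.0]]
wrist_force: [-0.2, 0.2, -0.6]
gripper_width: 0.201
gripper_force: 30.0
```

>>> drive_tool --steps '[0, 0, 0, 0, 0, 0.0015, 0, 0, 0, 0, 0, 0, 0, 0, 0, 0, 0, 0, 0, 0, 0]'

```text
time_s: 17.82
tcp_pos: [0.6261, -0.0357, 0.1966]
ee_rot: [[0.146, -0.989, 0.0], [-0.989, -0.146, -0.004], [0.004, 0.0, -1.0]]
wrist_force: [0.1, 1.2, -1.7]
gripper_width: 0.203
gripper_force: 30.0
```

>>> drive_tool --steps '[0, 0, 0, 0, 0, 0.0015, 0, 0, 0, 0, 0, 0, 0, 0, 0, 0, 0, 0, 0, 0, 0]'

```text
time_s: 18.07
tcp_pos: [0.6261, -0.0357, 0.1951]
ee_rot: [[0.146, -0.989, 0.0], [-0.989, -0.146, -0.004], [0.004, 0.0, -1.0]]
wrist_force: [-0.5, -0.7, -0.9]
gripper_width: 0.201
gripper_force: 30.0
```

>>> drive_tool --steps '[0, 0, 0, 0, 0, 0.0015, 0, 0, 0, 0, 0, 0, 0, 0, 0, 0, 0, 0, 0, 0, 0]'

```text
time_s: 18.32
tcp_pos: [0.6261, -0.0357, 0.1936]
ee_rot: [[0.147, -0.989, 0.0], [-0.989, -0.147, -0.004], [0.004, 0.0, -1.0]]
wrist_force: [-0.4, 0.2, -1.1]
gripper_width: 0.202
gripper_force: 30.0
```

>>> drive_tool --steps '[0, 0, 0, 0, 0, 0.0015, 0, 0, 0, 0, 0, 0, 0, 0, 0, 0, 0, 0, 0, 0, 0]'

```text
time_s: 18.57
tcp_pos: [0.6261, -0.0357, 0.1921]
ee_rot: [[0.146, -0.989, 0.0], [-0.989, -0.146, -0.004], [0.004, 0.0, -1.0]]
wrist_force: [0.5, 1.0, -1.7]
gripper_width: 0.2
gripper_force: 30.0
```

>>> drive_tool --steps '[0, 0, 0, 0, 0, 0.0015, 0, 0, 0, 0, 0, 0, 0, 0, 0, 0, 0, 0, 0, 0, 0]'

```text
time_s: 18.82
tcp_pos: [0.6261, -0.0357, 0.1906]
ee_rot: [[0.146, -0.989, 0.0], [-0.989, -0.146, -0.004], [0.004, 0.0, -1.0]]
wrist_force: [1.0, -0.1, -1.9]
gripper_width: 0.198
gripper_force: 30.0
```

>>> drive_tool --steps '[0, 0, 0, 0, 0, 0.0015, 0, 0, 0, 0, 0, 0, 0, 0, 0, 0, 0, 0, 0, 0, 0]'

```text
time_s: 19.07
tcp_pos: [0.6262, -0.0357, 0.1891]
ee_rot: [[0.146, -0.989, 0.0], [-0.989, -0.146, -0.004], [0.004, 0.0, -1.0]]
wrist_force: [1.2, -0.0, -0.7]
gripper_width: 0.2
gripper_force: 30.0
```

>>> drive_tool --steps '[0, 0, 0, 0, 0, 0.0015, 0, 0, 0, 0, 0, 0, 0, 0, 0, 0, 0, 0, 0, 0, 0]'

```text
time_s: 19.32
tcp_pos: [0.6262, -0.0357, 0.1876]
ee_rot: [[0.147, -0.989, 0.0], [-0.989, -0.147, -0.004], [0.004, 0.0, -1.0]]
wrist_force: [-0.1, 0.3, -2.6]
gripper_width: 0.202
gripper_force: 30.0
```

>>> drive_tool --steps '[0, 0, 0, 0, 0, 0.0015, 0, 0, 0, 0, 0, 0, 0, 0, 0, 0, 0, 0, 0, 0, 0]'

```text
time_s: 19.57
tcp_pos: [0.6262, -0.0358, 0.1861]
ee_rot: [[0.146, -0.989, 0.0], [-0.989, -0.146, -0.004], [0.004, 0.0, -1.0]]
wrist_force: [-0.2, -0.1, -1.8]
gripper_width: 0.197
gripper_force: 30.0
```

>>> drive_tool --steps '[0, 0, 0, 0, 0, 0.0015, 0, 0, 0, 0, 0, 0, 0, 0, 0, 0, 0, 0, 0, 0, 0]'

```text
time_s: 19.82
tcp_pos: [0.6262, -0.0358, 0.1846]
ee_rot: [[0.146, -0.989, 0.0], [-0.989, -0.146, -0.004], [0.004, 0.0, -1.0]]
wrist_force: [0.0, 0.3, -1.7]
gripper_width: 0.203
gripper_force: 30.0
```

>>> drive_tool --steps '[0, 0, 0, 0, 0, 0.0015, 0, 0, 0, 0, 0, 0, 0, 0, 0, 0, 0, 0, 0, 0, 0]'

```text
time_s: 20.07
tcp_pos: [0.6262, -0.0358, 0.1831]
ee_rot: [[0.147, -0.989, 0.0], [-0.989, -0.147, -0.004], [0.004, 0.0, -1.0]]
wrist_force: [0.2, 0.2, -2.1]
gripper_width: 0.2
gripper_force: 30.0
```

>>> drive_tool --steps '[0, 0, 0, 0, 0, 0.0015, 0, 0, 0, 0, 0, 0, 0, 0, 0, 0, 0, 0, 0, 0, 0]'

```text
time_s: 20.32
tcp_pos: [0.6262, -0.0358, 0.1816]
ee_rot: [[0.146, -0.989, 0.0], [-0.989, -0.146, -0.004], [0.004, 0.0, -1.0]]
wrist_force: [-0.4, 0.7, -1.4]
gripper_width: 0.2
gripper_force: 30.0
```

>>> drive_tool --steps '[0, 0, 0, 0, 0, 0.0015, 0, 0, 0, 0, 0, 0, 0, 0, 0, 0, 0, 0, 0, 0, 0]'

```text
time_s: 20.57
tcp_pos: [0.6266, -0.0358, 0.1808]
ee_rot: [[0.147, -0.989, 0.002], [-0.989, -0.147, -0.004], [0.004, -0.001, -1.0]]
wrist_force: [-0.1, 0.7, 1.3]
gripper_width: 0.2
gripper_force: 30.0
```

>>> drive_tool --steps '[0, 0, 0, 0, 0, 0.0015, 0, 0, 0, 0, 0, 0, 0, 0, 0, 0, 0, 0, 0, 0, 0]'

```text
time_s: 20.82
tcp_pos: [0.6269, -0.0358, 0.1798]
ee_rot: [[0.147, -0.989, 0.003], [-0.989, -0.147, -0.004], [0.005, -0.002, -1.0]]
wrist_force: [-0.0, 0.8, 4.2]
gripper_width: 0.197
gripper_force: 30.0
```

Clear contact: about 6 N after contact at TCP z ≈ 0.1815. I press a touch more, hold, then do the strokes.

>>> drive_tool --steps '[0, 0, 0, 0, 0, 0.0008, 0, 0, 0, 0, 0, 0, 0, 0, 0, 0, 0, 0, 0, 0, 0, 0, 0, 0, 0, 0, 0, 0, 0, 0, 0, 0, 0, 0, 0, 0, 0, 0, 0, 0, 0, 0]'

```text
time_s: 21.32
tcp_pos: [0.627, -0.0358, 0.1793]
ee_rot: [[0.147, -0.989, 0.003], [-0.989, -0.147, -0.004], [0.005, -0.002, -1.0]]
wrist_force: [-2.3, -0.0, 6.4]
gripper_width: 0.201
gripper_force: 30.0
```

>>> drive_tool --steps '[0, 0, 0, 0, 0, -0.01, 0, 0, 0, 0, 0, 0, -0.015, 0, 0, 0, 0, 0, 0, -0.015, 0, 0, 0, 0, 0, 0, -0.015, 0, 0, 0, 0, 0, 0, -0.015, 0, 0, 0, 0, 0, 0, -0.01, 0, 0, 0, 0, 0, 0, -0.005, 0, 0, 0, 0, 0, 0, 0, 0, 0, 0, 0, 0, 0, 0, 0]'

```text
time_s: 22.07
tcp_pos: [0.6257, -0.0353, 0.262]
ee_rot: [[0.146, -0.989, -0.001], [-0.989, -0.146, -0.004], [0.003, 0.002, -1.0]]
wrist_force: [0.5, -0.5, -1.9]
gripper_width: 0.203
gripper_force: 30.0
```

>>> drive_tool --steps '[0, 0, 0, 0, 0, 0.01, 0, 0, 0, 0, 0, 0, 0.015, 0, 0, 0, 0, 0, 0, 0.015, 0, 0, 0, 0, 0, 0, 0.015, 0, 0, 0, 0, 0, 0, 0.01, 0, 0, 0, 0, 0, 0, 0.008, 0, 0, 0, 0, 0, 0, 0.004, 0, 0, 0, 0, 0, 0, 0.003, 0, 0, 0, 0, 0, 0, 0, 0]'

```text
time_s: 22.82
tcp_pos: [0.6262, -0.0357, 0.1825]
ee_rot: [[0.147, -0.989, 0.0], [-0.989, -0.147, -0.004], [0.004, 0.001, -1.0]]
wrist_force: [-0.2, 0.7, -2.3]
gripper_width: 0.199
gripper_force: 30.0
```

>>> drive_tool --steps '[0, 0, 0, 0, 0, 0.002, 0, 0, 0, 0, 0, 0, 0.0015, 0, 0, 0, 0, 0, 0, 0.0015, 0, 0, 0, 0, 0, 0, 0, 0, 0, 0, 0, 0, 0, 0, 0, 0, 0, 0, 0, 0, 0, 0, 0, 0, 0, 0, 0, 0, 0, 0, 0, 0, 0, 0, 0, 0, 0, 0, 0, 0, 0, 0, 0]'

```text
time_s: 23.57
tcp_pos: [0.6272, -0.0358, 0.1793]
ee_rot: [[0.147, -0.989, 0.004], [-0.989, -0.147, -0.004], [0.005, -0.003, -1.0]]
wrist_force: [0.3, 0.9, 5.1]
gripper_width: 0.201
gripper_force: 30.0
```

>>> drive_tool --steps '[0, 0, 0, 0, 0, -0.01, 0, 0, 0, 0, 0, 0, -0.015, 0, 0, 0, 0, 0, 0, -0.015, 0, 0, 0, 0, 0, 0, -0.015, 0, 0, 0, 0, 0, 0, -0.015, 0, 0, 0, 0, 0, 0, -0.01, 0, 0, 0, 0, 0, 0, -0.005, 0, 0, 0, 0, 0, 0, 0, 0, 0, 0, 0, 0, 0, 0, 0]'

```text
time_s: 24.32
tcp_pos: [0.6256, -0.0353, 0.262]
ee_rot: [[0.146, -0.989, -0.001], [-0.989, -0.146, -0.004], [0.003, 0.002, -1.0]]
wrist_force: [-0.2, -0.4, -2.3]
gripper_width: 0.2
gripper_force: 30.0
```

>>> drive_tool --steps '[0, 0, 0, 0, 0, 0.01, 0, 0, 0, 0, 0, 0, 0.015, 0, 0, 0, 0, 0, 0, 0.015, 0, 0, 0, 0, 0, 0, 0.015, 0, 0, 0, 0, 0, 0, 0.01, 0, 0, 0, 0, 0, 0, 0.008, 0, 0, 0, 0, 0, 0, 0.004, 0, 0, 0, 0, 0, 0, 0.003, 0, 0, 0, 0, 0, 0, 0, 0]'

```text
time_s: 25.07
tcp_pos: [0.6262, -0.0358, 0.1825]
ee_rot: [[0.146, -0.989, -0.0], [-0.989, -0.146, -0.004], [0.004, 0.001, -1.0]]
wrist_force: [0.2, -1.0, -1.9]
gripper_width: 0.197
gripper_force: 30.0
```

>>> drive_tool --steps '[0, 0, 0, 0, 0, 0.002, 0, 0, 0, 0, 0, 0, 0.0015, 0, 0, 0, 0, 0, 0, 0.0015, 0, 0, 0, 0, 0, 0, 0, 0, 0, 0, 0, 0, 0, 0, 0, 0, 0, 0, 0, 0, 0, 0, 0, 0, 0, 0, 0, 0, 0, 0, 0, 0, 0, 0, 0, 0, 0, 0, 0, 0, 0, 0, 0]'

```text
time_s: 25.82
tcp_pos: [0.6272, -0.0358, 0.1793]
ee_rot: [[0.147, -0.989, 0.004], [-0.989, -0.147, -0.004], [0.005, -0.003, -1.0]]
wrist_force: [0.4, -0.8, 6.3]
gripper_width: 0.199
gripper_force: 30.0
```

All three strokes are done, each about 7–8 N. I withdraw straight up.

>>> drive_tool --steps '[0, 0, 0, 0, 0, -0.01, 0, 0, 0, 0, 0, 0, -0.015, 0, 0, 0, 0, 0, 0, -0.02, 0, 0, 0, 0, 0, 0, -0.02, 0, 0, 0, 0, 0, 0, -0.02, 0, 0, 0, 0, 0, 0, -0.02, 0, 0, 0, 0, 0, 0, -0.02, 0, 0, 0, 0, 0, 0, -0.02, 0, 0, 0, 0, 0, 0, -0.01, 0, 0, 0, 0, 0, 0, 0, 0]'

```text
time_s: 26.65
tcp_pos: [0.6266, -0.0351, 0.335]
ee_rot: [[0.146, -0.989, 0.004], [-0.989, -0.146, -0.003], [0.004, -0.003, -1.0]]
wrist_force: [0.6, 0.1, -1.1]
gripper_width: 0.202
gripper_force: 30.0
```

>>> drive_tool --steps '[0, 0, 0, 0.008, 0.0105, 0, 0, 0, 0, 0, 0.016, 0.021, 0, 0, 0, 0, 0, 0.021, 0.0275, 0, 0, 0, 0, 0, 0.021, 0.0275, 0, 0, 0, 0, 0, 0.021, 0.0275, 0, 0, 0, 0, 0, 0.021, 0.0275, 0, 0, 0, 0, 0, 0.021, 0.0275, 0, 0, 0, 0, 0, 0.018, 0.0235, 0, 0, 0, 0, 0, 0.012, 0.0155, 0, 0, 0, 0, 0, 0.006, 0.0075, 0, 0]'

```text
time_s: 27.48
tcp_pos: [0.4336, -0.2312, 0.332]
ee_rot: [[0.144, -0.99, -0.003], [-0.99, -0.144, -0.003], [0.002, 0.004, -1.0]]
wrist_force: [-0.0, 0.3, -2.3]
gripper_width: 0.199
gripper_force: 30.0
```

>>> drive_tool --steps '[0, 0, 0, 0, 0, 0.01, 0, 0, 0, 0, 0, 0, 0.02, 0, 0, 0, 0, 0, 0, 0.025, 0, 0, 0, 0, 0, 0, 0.025, 0, 0, 0, 0, 0, 0, 0.025, 0, 0, 0, 0, 0, 0, 0.015, 0, 0, 0, 0, 0, 0, 0.01, 0, 0, 0, 0, 0, 0, 0, 0, 0, 0, 0, 0, 0, 0, 0, 0, 0, 0, 0, 0, 0, 0]'

```text
time_s: 28.32
tcp_pos: [0.4382, -0.2305, 0.2044]
ee_rot: [[0.147, -0.989, 0.002], [-0.989, -0.147, -0.005], [0.005, -0.002, -1.0]]
wrist_force: [0.9, -0.0, -1.2]
gripper_width: 0.2
gripper_force: 30.0
```

Run:
```python
from h import *
np.set_printoptions(precision=4,suppress=True)
s=r.sense();print(s["time_s"],s["tcp_pos"],s["wrist_force"])
sd=r.capture("side")
h=blob(sd,(310,110,370,200),(80,60,60),(98,255,255));print("teal now",cv2.boundingRect(h),cv2.minEnclosingCircle(h))
h0=blob(cv2.imread("pics/side0.png"),(310,110,370,200),(80,60,60),(98,255,255));print("teal start",cv2.boundingRect(h0))
for q in([.449,-.231,.03],[.437,-.234,.03],[.437,-.234,.05]):print(proj("side",q))
m=cv2.inRange(cv2.cvtColor(sd[155:205,300:380],cv2.COLOR_BGR2HSV),(0,0,150),(180,45,255));q=np.argwhere(m);print("dish",q.min(0)[::-1]+[300,155],q.max(0)[::-1]+[300,155])
b=blob(sd,(200,140,290,260),(85,40,60),(118,255,255));print("beaker",cv2.boundingRect(b),"before",cv2.boundingRect(blob(cv2.imread("pics/s6.png"),(200,140,290,260),(85,40,60),(118,255,255))))
```

```text
28.3167 [ 0.4382 -0.2305  0.2044] [ 0.92   -0.0092 -1.1882]
teal now (335, 144, 16, 17) ((342.5, 150.8333282470703), 9.501559257507324)
teal start (330, 159, 16, 17)
[337.3663 174.3844]
[342.2784 173.9896]
[342.5197 166.7528]
dish [320 155] [364 195]
beaker (225, 166, 40, 67) before (225, 166, 40, 67)
```

The brush is over the dish's middle (u 343 against 342), and the beaker has not moved. I lower it until the bristles touch.

>>> drive_tool --steps '[0, 0, 0, 0, 0, 0.01, 0, 0, 0, 0, 0, 0, 0.012, 0, 0, 0, 0, 0, 0, 0.008, 0, 0, 0, 0, 0, 0, 0.005, 0, 0, 0, 0, 0, 0, 0.003, 0, 0, 0, 0, 0, 0, 0, 0, 0, 0, 0, 0, 0, 0, 0]'

```text
time_s: 28.95
tcp_pos: [0.4376, -0.2307, 0.1658]
ee_rot: [[0.147, -0.989, 0.001], [-0.989, -0.147, -0.004], [0.004, -0.001, -1.0]]
wrist_force: [-0.1, -0.5, -1.9]
gripper_width: 0.197
gripper_force: 30.0
```

>>> drive_tool --steps '[0, 0, 0, 0, 0, 0.001, 0, 0, 0, 0, 0, 0, 0, 0, 0, 0, 0, 0, 0, 0, 0]'

```text
time_s: 29.2
tcp_pos: [0.4376, -0.2308, 0.1651]
ee_rot: [[0.147, -0.989, 0.002], [-0.989, -0.147, -0.004], [0.005, -0.001, -1.0]]
wrist_force: [-0.4, -0.4, -0.2]
gripper_width: 0.201
gripper_force: 30.0
```

>>> drive_tool --steps '[0, 0, 0, 0, 0, 0.0007, 0, 0, 0, 0, 0, 0, 0, 0, 0, 0, 0, 0, 0, 0, 0]'

```text
time_s: 29.45
tcp_pos: [0.4377, -0.2308, 0.1645]
ee_rot: [[0.147, -0.989, 0.002], [-0.989, -0.147, -0.005], [0.005, -0.001, -1.0]]
wrist_force: [0.5, -0.5, 1.2]
gripper_width: 0.198
gripper_force: 30.0
```

>>> drive_tool --steps '[0, 0, 0, 0, 0, 0, 0.25, 0, 0, 0, 0, 0, 0, 0.3, 0, 0, 0, 0, 0, 0, 0.4, 0, 0, 0, 0, 0, 0, 0.6, 0, 0, 0, 0, 0, 0, 0.8, 0, 0, 0, 0, 0, 0, 0.8, 0, 0, 0, 0, 0, 0, 0.8, 0, 0, 0, 0, 0, 0, 0.8]'

```text
time_s: 30.12
tcp_pos: [0.4372, -0.2306, 0.1639]
ee_rot: [[0.146, -0.989, 0.001], [-0.989, -0.146, -0.004], [0.004, 0.0, -1.0]]
wrist_force: [-0.7, 1.2, 0.5]
gripper_width: 0.67
gripper_force: 0.0
```

>>> drive_tool --steps '[0, 0, 0, 0, 0, -0.01, 0.8, 0, 0, 0, 0, 0, -0.02, 0.8, 0, 0, 0, 0, 0, -0.025, 0.8, 0, 0, 0, 0, 0, -0.025, 0.8, 0, 0, 0, 0, 0, -0.03, 0.8, 0, 0, 0, 0, 0, -0.03, 0.8, 0, 0, 0, 0, 0, -0.02, 0.8, 0, 0, 0, 0, 0, 0, 0.8, 0, 0, 0, 0, 0, 0, 0.8, 0, 0, 0, 0, 0, 0, 0.8]'

```text
time_s: 30.95
tcp_pos: [0.4366, -0.2297, 0.323]
ee_rot: [[0.146, -0.989, -0.001], [-0.989, -0.146, -0.003], [0.003, 0.001, -1.0]]
wrist_force: [0.2, 0.9, -0.9]
gripper_width: 0.802
gripper_force: 0.0
```

Run:
```python
from h import *
np.set_printoptions(precision=4,suppress=True)
s=r.sense();print(s["time_s"],s["tcp_pos"],s["wrist_force"],s["gripper_width"])
sd=r.capture("side")
h=blob(sd,(310,110,370,200),(80,60,60),(98,255,255));print("teal",cv2.boundingRect(h),"expect ~",proj("side",[.437,-.234,.05]))
k=blob(sd,(330,90,358,118),(0,0,150),(180,60,255));print("knob",cv2.boundingRect(k),"upright expect",proj("side",[.437,-.234,.198]))
for n in("side0","now"):
    im=sd if n=="now" else cv2.imread("pics/side0.png")
    j=blob(im,(200,225,260,265),(0,0,0),(180,255,50));print(n,"jar cap",cv2.boundingRect(j))
b=blob(sd,(200,140,290,260),(85,40,60),(118,255,255));print("beaker",cv2.boundingRect(b))
a=cv2.absdiff(sd,cv2.imread("pics/s4.png"))[140:185,238:272];print("cup diff",a.mean())
```

```text
30.95 [ 0.4366 -0.2297  0.323 ] [ 0.1784  0.8585 -0.8648] 0.8016254660591808
teal (335, 159, 16, 16) expect ~ [342.5197 166.7528]
knob (340, 101, 9, 12) upright expect [344.4963 107.4688]
side0 jar cap (210, 243, 37, 20)
now jar cap (210, 235, 37, 28)
beaker (225, 166, 40, 67)
cup diff 3.2355119825708063
```

The brush stands upright in the middle of the dish, and the beaker and its neighbours are in place. I hand in the job.

```bash
python3 -c "
from station import r
print(r.finish_job())"
```

```text
the job is handed in; nothing more can be done
None
```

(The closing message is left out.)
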